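# Seat the matching drill template on the fixture's dowel pins

### The job

A plastic case sits in the drilling fixture, ready to be drilled. Take the drill template whose two holes match the fixture's two dowel pins, set it over both pins and let it down fully home, lying flat on the fixture's seats, then let go. Leave the other template lying where it is.

Things in the scene. Friction and masses are not known exactly. Their poses are not given: they have to be found in the camera images.
- fixture: Drilling fixture, bolted down: dark base 84 x 210 x 16 mm, long along its y. Origin: centre of underside, on the bench. Steel seat blocks at y = -65 and +65 mm, tops 30 mm above the origin; a grey case between them, 2 mm lower. On each block's middle a dowel pin (130 mm apart): 20 mm diameter for 10 mm above the seat, then tapering to a 4 mm tip, 64 mm above the origin.
- template_long: The longer of two loose drill templates, the one that fits; 0.3 kg. Aluminium plate 60 x 174 x 10 mm, long along its y; two 24 mm through holes at y = -65 and +65 mm. Black grip rib in the middle: 16 mm thick (x), 40 mm long (y), its top 44 mm above the origin. Drill bushes 2.5 mm proud beside it. Origin: centre of the underside, z up. Lies flat on the bench; same after half a turn.
- template_short: The shorter template, which does not fit: plate 60 x 134 x 10 mm with the same grip rib and 24 mm holes, but these only 90 mm apart (y = -45 and +45 mm). Origin: centre of its underside. It stays where it lies.

How it is judged:
By the outcome, as a careful person would: the job done as asked, in the order asked, and still so for the second after the job is handed in, with the robot touching nothing.
It also fails if it takes over 40 s, if anything falls off the work surface, if the arm or the gripper's body presses on something with over 40 N, if the wrist force passes 120 N, or if a joint passes its speed limit or range.

### The arm

A 6-joint arm with a two-finger parallel gripper is mounted at the origin on a cart in front of the work surface, level with it; the furniture and walls round the work are solid. World frame = base frame: x ahead of the robot, y to its left, z up, the work surface at z = 0. Lengths are in m, angles in degrees, forces in N, time in s.
With the tool pointing down it reaches from about 0.4 to 0.825 m from the base axis. Payload 7 kg.
Tool frame: the origin (TCP) lies on the centre line of the jaws, within the pads' length; the fingertips stand 8 mm ahead of it and the grasp point (between the pads) lies 11 mm behind it; z points along the fingers, y is the line along which they close (so a half turn about z gives the same grasp; the last joint's range is limited). The gripper opens to 88 mm and grips with 3 to 60 N. Pads are 19 mm wide; open, the fingers measure 130 mm over their backs; the gripper's body (78 mm by 193 mm) begins 47 mm behind the grasp point.
Start: joints at [91.622, 20.546, 0.682, 0, -70.136, -16.507], TCP at [0.173, 0.652, 0.195] pointing down, gripper open.
Joint ranges: [-176.03, 176.03], [-82.01, 121.73], [-58.28, 71.71], [-173.87, 95.51], [-174.79, -0.11], [-173.66, 173.66]. Speed limits (degrees/s): [136.94, 136.94, 172.46, 180, 180, 180].

### API

Orientations are given as [roll, pitch, yaw] about the fixed x, y, z axes, in that order (R = Rz(yaw) Ry(pitch) Rx(roll)).
In Python, from plant import r gives the robot as it stands.
- The arm moves only by the tool carry_out, never from a script. Its argument "targets" is a list of rows, each a list of 6 numbers: the shift along the tool's x, y, z scaled (see below), then the turn, a rotation vector about the tool's x, y, z scaled (see below). A call has 1 to 5 rows; each row shifts and turns the commanded pose from where the row before left it, along the tool's axes as they then stand; what a row does not reach is not made up. The controller multiplies each number of a shift by 0.5 m and each number of a turn by 60 degrees. A row lasts 1/8 s, in which the tool goes at most 62.5 mm and 10.7 degrees, less where a joint would pass 70% of its speed; a pose out of reach is approached as far as the arm can. A call with a number of a shift or a turn outside -1 to 1 is refused whole. A call with a gripper value outside its range is refused whole. "hand" is the opening, from 0 (shut) to 1 (fully open), set as the call begins (left out, the last holds). The fingers move at their own pace and stop on an object; "squeeze" is the grip in N (left out, the last holds). Time passes only in rows, so rows that do not move let the fingers close. It gives the time, the measured TCP pose, the force, the opening and the grip force at its end, in the units of the state.
- r.get_state(): the state, without advancing time (a new reading comes with each control period).
- r.capture(name): name is "side" or "top" or "wrist"; returns the picture (480x640x3 uint8, red, green, blue); there is no depth.
- r.camera_info(name): a dict with "K" (3x3 intrinsics, pixels), "distortion" ([k1, k2, p1, p2, k3] as OpenCV has them; the pictures are not rectified), "eye" and "attitude" of the camera in the world. Camera axes: x right, y down, z forward; pixel columns grow to the right and rows downward; lengths in m; the calibration is good to about 2 mm. A picture is of the moment at which its call begins: read the wrist's pose just before it. camera_info takes no time and is no camera call; for the wrist camera it gives the pose at the moment of the call.
- r.close_job(): hands the job in; it is judged then, once.
The state is a dict: "time_s": time; "joints": joint angles; "qd": joint speeds; "joint_torque": joint torques, N m; "tcp_pos": TCP position; "eef_rot": TCP orientation; "contact_force": force on the tool from outside, world axes, zero at the start; "moment": the same for the moment, N m; "gripper_width": finger opening in m; "gripper_force": force on a finger pad.
Only numpy, scipy, OpenCV 4.12 (cv2) and the standard library are available. Lean on these libraries where they do the work, as an engineer would, in place of code of your own. Each camera call takes 0.05 s, during which the arm holds its last target. There are 200 camera calls.

## Working session

There is one attempt and no reset: what is moved stays moved. The work goes in short steps, Python scripts to look and compute and a tool call to move; the robot and the scene stay as the last step left them, time stands still between calls to the robot, and variables do not carry over. Pictures are saved under pics/ and viewed, at most 10 in all, crops included, and the job is handed in when it is done.

Besides the shell and the picture viewer there is one more tool, called in YAML: its name, and indented under it one key for each argument. carry_out: Moves the arm, as the interface text tells. Its arguments: {"type":"object","properties":{"targets":{"type":"array","items":{"type":"array","items":{"type":"number","minimum":-1,"maximum":1}}},"hand":{"type":"number"},"squeeze":{"type":"number"}},"required":["targets"]}

```bash
mkdir -p pics; ls; python3 - <<'E'
from plant import r
import cv2,numpy as np
s=r.get_state();print(s['time_s'],s['tcp_pos'],s['eef_rot'],s['contact_force'])
for n in("side","top","wrist"):
    i=r.camera_info(n);print(n,i)
    cv2.imwrite(f"pics/{n}0.png",r.capture(n)[:,:,::-1])
E
```

```text
pics
0.0 [0.17329972 0.65180949 0.19373425] [ 1.79907363e+02 -8.16420373e-03 -1.48924569e+01] [ 0.01700434 -0.07148217 -0.422457  ]
side {'K': array([[560.41650034,   0.        , 308.65019257],
       [  0.        , 560.41650034, 235.58504618],
       [  0.        ,   0.        ,   1.        ]]), 'distortion': array([-0.00787874,  0.        ,  0.        ,  0.        ,  0.        ]), 'eye': array([0.52900458, 0.99553729, 0.73872537]), 'attitude': array([-125.81052681,    0.58855875,  179.01247865])}
top {'K': array([[450.83827909,   0.        , 319.66853075],
       [  0.        , 450.83827909, 234.99778035],
       [  0.        ,   0.        ,   1.        ]]), 'distortion': array([-0.00298661,  0.        ,  0.        ,  0.        ,  0.        ]), 'eye': array([0.3817616 , 0.00356624, 0.97385651]), 'attitude': array([-172.13838701,   -0.73294699,  -90.52023926])}
wrist {'K': array([[338.24829115,   0.        , 318.14337144],
       [  0.        , 338.24829115, 240.10748852],
       [  0.        ,   0.        ,   1.        ]]), 'distortion': array([0.01094146, 0.        , 0.        , 0.        , 0.        ]), 'eye': array([0.24252478, 0.63364988, 0.38407812]), 'attitude': array([ 1.64549073e+02, -1.07544143e-01, -1.04814132e+02])}
```

View pics/top0.png

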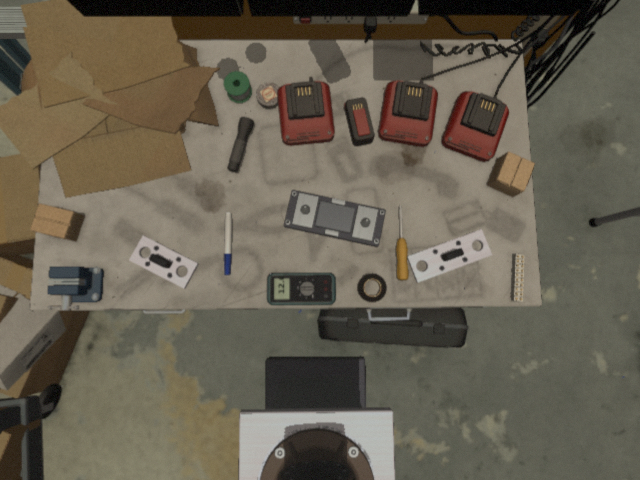

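View pics/side0.png

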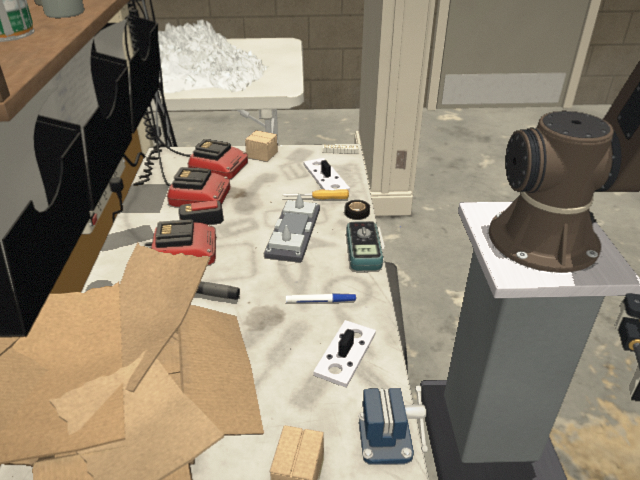

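View pics/wrist0.png

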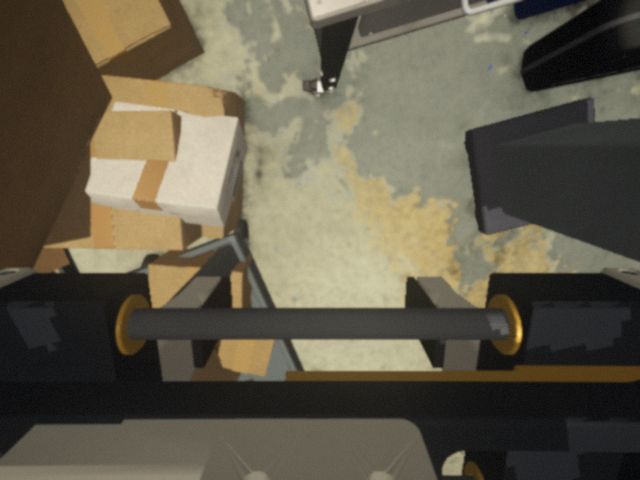

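Top view: the long template is at about (452,255) with its rib at (453,254), and the fixture is at (335,218). The short template is at (163,261). A screwdriver (402,255) lies next to the long template. The side view shows the pins at about (299,200) and (281,240). Next I'll crop in and measure.

```bash
cat > h.py <<'E'
import numpy as np,cv2
from scipy.spatial.transform import Rotation as Ro
def ray(i,uv):
    p=cv2.undistortPoints(np.array(uv,float).reshape(-1,1,2),i['K'],i['distortion']).reshape(-1,2)
    d=np.c_[p,np.ones(len(p))]@Ro.from_euler('xyz',i['attitude'],degrees=True).as_matrix().T
    return d/np.linalg.norm(d,axis=1)[:,None]
def plane(i,uv,z):
    d=ray(i,uv);return i['eye']+d*((z-i['eye'][2])/d[:,2])[:,None]
def tri(views):  # [(info,uv)...] -> point, residual
    A=0;b=0;L=[]
    for i,uv in views:
        d=ray(i,[uv])[0];P=np.eye(3)-np.outer(d,d);A=A+P;b=b+P@i['eye'];L.append((P,i['eye']))
    x=np.linalg.solve(A,b);return x,[np.linalg.norm(P@(x-e)) for P,e in L]
def proj(i,X):
    R=Ro.from_euler('xyz',i['attitude'],degrees=True).as_matrix().T
    return cv2.projectPoints(np.array(X,float).reshape(-1,3),cv2.Rodrigues(R)[0],-R@i['eye'],i['K'],i['distortion'])[0].reshape(-1,2)
E
python3 - <<'E'
from plant import r
import cv2,numpy as np
from h import *
t=cv2.imread('pics/top0.png');s=cv2.imread('pics/side0.png');I=r.camera_info('top')
# template plate in top
roi=np.zeros(t.shape[:2],np.uint8);roi[220:295,398:505]=1
m=((t.min(2)>175)&(roi>0)).astype(np.uint8)*255
cs,h=cv2.findContours(m,cv2.RETR_CCOMP,cv2.CHAIN_APPROX_NONE)
for c,hh in zip(cs,h[0]):
    a=cv2.contourArea(c)
    if a>12:
        q=cv2.minAreaRect(c);print(a,hh[3],np.round(q[0],1),np.round(q[1],1),round(q[2],1),plane(I,[q[0]],.01)[0].round(4))
a=cv2.resize(t[180:295,270:500],None,fx=3.4,fy=3.4,interpolation=2)
cv2.imwrite('pics/topc.png',a)
b=cv2.resize(s[145:275,250:390],None,fx=4.5,fy=4.5,interpolation=2)
cv2.imwrite('pics/sidec.png',b)
E
```

```text
19.5 -1 [420.  274.2] [11.2  4.9] 12.5 [ 0.4286 -0.2239  0.01  ]
```

View pics/topc.png

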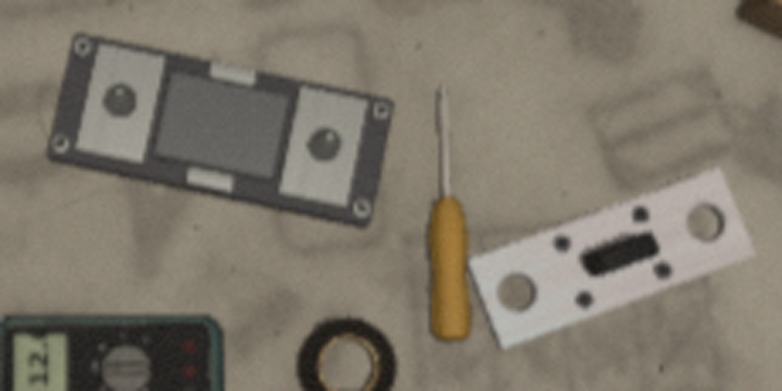

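View pics/sidec.png

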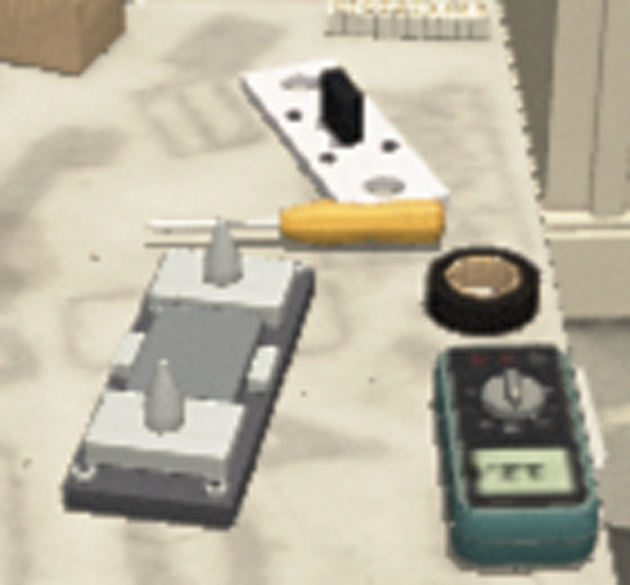

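The crops show pin bases in the top view at about (305.3,209.1) and (365.3,222.4). Template holes are at (422.1,265.9) and (477.6,245.3). In the side view the tips are at (299.6,193.7) and (286.2,225).

```bash
python3 - <<'E'
from plant import r
from h import *
T=r.camera_info('top');S=r.camera_info('side')
f=lambda p,s,o:(np.array(p)+.5)/s-.5+np.array(o)
t=lambda p:f(p,3.4,(270,180)); s=lambda p:f(p,4.5,(250,145))
for n,a,b in [('pinL',(119,95),(163,360)),('pinR',(325,140),(223,219)),('holeL',(517,292),(383,186)),('holeR',(706,222),(303,81)),('fixBL',(80,35),(0,0))][:4]:
    print(n,*tri([(T,t(a)),(S,s(b))]))
# outline corners in top on known planes
c=[(470,258),(722,168),(755,255),(502,348)];P=plane(T,[t(x) for x in c],.01);print('tmpl corners',P.round(4),P.mean(0), [np.linalg.norm(P[i]-P[i-1]).round(4) for i in range(4)])
H=plane(T,[t((517,292)),t((706,222))],.01);print('holes',H,np.linalg.norm(H[0]-H[1]),np.degrees(np.arctan2(*(H[0]-H[1])[[1,0]])))
c=[(98,44),(166,54),(145,163),(77,152)];P1=plane(T,[t(x) for x in c],.03).mean(0)
c=[(303,84),(369,97),(347,207),(280,194)];P2=plane(T,[t(x) for x in c],.03).mean(0)
print('blocks',P1,P2,np.linalg.norm(P1-P2),(P1+P2)/2,np.degrees(np.arctan2(*(P1-P2)[[1,0]])))
E
```

```text
pinL [0.56579214 0.02096056 0.06485424] [np.float64(0.0015940699074470579), np.float64(0.0015940699074468857)]
pinR [ 0.53718347 -0.10282084  0.06591951] [np.float64(0.001565853704351935), np.float64(0.0015658537043521065)]
holeL [ 0.44820602 -0.22867042  0.00891514] [np.float64(0.0011039657070379375), np.float64(0.0011039657070379808)]
holeR [ 0.49063621 -0.35037167  0.01080294] [np.float64(0.00018108303531083603), np.float64(0.00018108303531091612)]
tmpl corners [[ 0.4688 -0.1993  0.01  ]
 [ 0.5252 -0.3629  0.01  ]
 [ 0.4692 -0.3807  0.01  ]
 [ 0.412  -0.2174  0.01  ]] [ 0.46879757 -0.29006848  0.01      ] [np.float64(0.0596), np.float64(0.1731), np.float64(0.0587), np.float64(0.173)]
holes [[ 0.44703475 -0.22824971  0.01      ]
 [ 0.49054585 -0.35063683  0.01      ]] 0.12989157956455175 109.5713276333578
blocks [0.56607288 0.02020899 0.03      ] [ 0.53838483 -0.1066309   0.03      ] 0.12982674884606582 [ 0.55222885 -0.04321096  0.03      ] 77.68598996755273
```

```bash
cat >> h.py <<'E'
def plan(s,wps,step=.055,ang=9.5,nmax=5):
    """rows from state s through waypoints (x,y,z,yaw), tool down"""
    p=np.array(s['tcp_pos']);R=Ro.from_euler('xyz',s['eef_rot'],degrees=True);out=[]
    for w in wps:
        T=np.array(w[:3]);G=Ro.from_euler('xyz',[180,0,w[3]],degrees=True)
        n=max(1,int(np.ceil(max(np.linalg.norm(T-p)/step,np.degrees((R.inv()*G).magnitude())/ang))))
        for k in range(n):
            d=R.inv().apply((T-p)/(n-k));v=(R.inv()*G).as_rotvec(degrees=True)/(n-k)
            row=np.r_[d/.5,v/60].round(3)
            p=p+R.apply(row[:3]*.5);R=R*Ro.from_rotvec(row[3:]*60,degrees=True);out.append(row.tolist())
    for i in range(0,len(out),nmax):print(out[i:i+nmax])
    print('end',p.round(4),R.as_euler('xyz',degrees=True).round(2))
def camoff(r):
    s=r.get_state();i=r.camera_info('wrist');R=Ro.from_euler('xyz',s['eef_rot'],degrees=True)
    C=Ro.from_euler('xyz',i['attitude'],degrees=True)
    return R.inv().apply(i['eye']-s['tcp_pos']),(R.inv()*C).as_matrix()
E
python3 - <<'E'
from plant import r
from h import *
s=r.get_state();o,C=camoff(r);print(o,C.round(3));i=r.camera_info('wrist')
print(plane(i,[(318,120),(318,240),(318,20)],0.01)-s['tcp_pos'], 'tool x', Ro.from_euler('xyz',s['eef_rot'],degrees=True).as_matrix()[:,0])
plan(s,[(.40,.38,.25,-20),(.47,-.05,.25,-70.7),(.47,-.22,.25,-70.7)])
E
```

```text
[ 7.16155783e-02  1.18210561e-04 -1.90261412e-01] [[ 0.001 -0.964 -0.267]
 [ 1.     0.001  0.001]
 [-0.    -0.267  0.964]]
[[ 0.09486029 -0.02554593 -0.18392965]
 [-0.03076827  0.00769232 -0.18392965]
 [ 0.18303516 -0.04887515 -0.18392965]] tool x [ 9.66412557e-01 -2.56995630e-01  1.23270654e-04]
[[0.083, 0.058, -0.016, 0.0, -0.0, 0.012], [0.083, 0.058, -0.016, 0.0, -0.0, 0.012], [0.084, 0.056, -0.016, 0.0, -0.0, 0.012], [0.085, 0.055, -0.016, 0.0, -0.0, 0.012], [0.085, 0.054, -0.016, 0.0, -0.0, 0.012]]
[[0.086, 0.054, -0.016, 0.001, -0.0, 0.013], [0.087, 0.052, -0.016, 0.0, -0.0, 0.012], [0.053, 0.095, 0.0, 0.0, -0.0, 0.106], [0.063, 0.089, 0.0, 0.0, -0.0, 0.106], [0.073, 0.081, 0.0, 0.0, -0.0, 0.106]]
[[0.081, 0.072, 0.0, 0.0, -0.0, 0.105], [0.089, 0.063, 0.0, 0.0, -0.0, 0.106], [0.095, 0.053, 0.0, 0.0, -0.0, 0.105], [0.101, 0.042, 0.0, 0.0, -0.0, 0.106], [0.104, 0.03, 0.001, -0.0, -0.0, 0.105]]
[[0.08, 0.028, -0.0, -0.0, -0.0, 0.0], [0.08, 0.028, -0.0, -0.0, -0.0, 0.0], [0.081, 0.028, -0.0, -0.0, -0.0, 0.0], [0.08, 0.029, -0.0, -0.0, -0.0, 0.0]]
end [ 0.4699 -0.2199  0.2499] [-1.800e+02 -2.000e-02 -7.069e+01]
```

carry_out:
  targets:
    - [0.083, 0.058, -0.016, 0, 0, 0.012]
    - [0.083, 0.058, -0.016, 0, 0, 0.012]
    - [0.084, 0.056, -0.016, 0, 0, 0.012]
    - [0.085, 0.055, -0.016, 0, 0, 0.012]
    - [0.085, 0.054, -0.016, 0, 0, 0.012]
  hand: 1

```text
time_s: 0.78
tcp_pos: [0.3362, 0.4569, 0.2348]
eef_rot: [180.0, 0.0, -18.5]
contact_force: [0.3, 0.4, 0.1]
gripper_width: 0.0879
gripper_force: 0.0
```

carry_out:
  targets:
    - [0.086, 0.054, -0.016, 0, 0, 0.012]
    - [0.086, 0.052, -0.016, 0, 0, 0.012]
    - [0.053, 0.095, 0, 0, 0, 0.106]
    - [0.063, 0.089, 0, 0, 0, 0.106]
    - [0.073, 0.081, 0, 0, 0, 0.106]

```text
time_s: 1.4
tcp_pos: [0.4258, 0.2173, 0.2506]
eef_rot: [180.0, 0.0, -39.2]
contact_force: [-0.0, 0.3, 0.4]
gripper_width: 0.0877
gripper_force: 0.0
```

carry_out:
  targets:
    - [0.081, 0.072, 0, 0, 0, 0.105]
    - [0.089, 0.063, 0, 0, 0, 0.105]
    - [0.095, 0.053, 0, 0, 0, 0.105]
    - [0.101, 0.042, 0, 0, 0, 0.105]
    - [0.104, 0.03, 0, 0, 0, 0.105]

```text
time_s: 2.02
tcp_pos: [0.4704, -0.0508, 0.2508]
eef_rot: [-180.0, 0.0, -70.7]
contact_force: [1.0, 0.2, 0.5]
gripper_width: 0.0878
gripper_force: 0.0
```

```bash
python3 - <<'E'
from plant import r
from h import *
s=r.get_state();print(s['time_s'],s['tcp_pos'],s['eef_rot'],s['joints'])
plan(s,[(.44,-.18,.25,-70.7)])
E
```

```text
2.025 [ 0.4703824  -0.0507971   0.25081601] [-1.79968507e+02  5.63742025e-03 -7.07019767e+01] [ 1.77462691e+01 -9.33539210e-01 -1.84509392e+01 -6.80488534e-03
 -7.24512709e+01  1.55380264e+00]
[[0.075, 0.048, 0.001, -0.0, 0.0, -0.0], [0.074, 0.047, 0.0, -0.0, 0.0, -0.0], [0.075, 0.048, 0.001, -0.001, 0.0, -0.0]]
end [ 0.4399 -0.1801  0.2498] [ 1.7997e+02  1.0000e-02 -7.0700e+01]
```

carry_out:
  targets:
    - [0.075, 0.048, 0, 0, 0, 0]
    - [0.075, 0.048, 0, 0, 0, 0]
    - [0.075, 0.048, 0, 0, 0, 0]
    - [0, 0, 0, 0, 0, 0]

```text
time_s: 2.52
tcp_pos: [0.4391, -0.1813, 0.2504]
eef_rot: [180.0, 0.0, -70.7]
contact_force: [-0.5, 1.3, -0.6]
gripper_width: 0.0876
gripper_force: 0.0
```

```bash
python3 - <<'E'
from plant import r
from h import *
s=r.get_state();i=r.camera_info('wrist');im=r.capture('wrist');cv2.imwrite('pics/w1.png',im[:,:,::-1])
print(s['tcp_pos'],s['eef_rot'],i['eye'],i['attitude'])
print(proj(i,[[.4470,-.2282,.01],[.4905,-.3506,.01],[.469,-.290,.01]]).round(1))
E
```

```text
[ 0.43912186 -0.18127753  0.25042882] [ 1.79960211e+02  7.24039619e-03 -7.07152604e+01] [ 0.46256716 -0.24927474  0.44065858] [ 1.64519583e+02  7.43656108e-03 -1.60640014e+02]
[[324.4 167.2]
 [324.5  50.7]
 [324.4 111. ]]
```

View pics/w1.png

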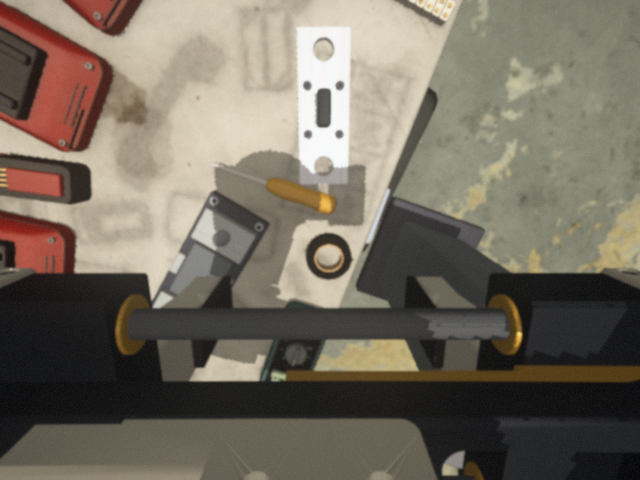

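The wrist view shows the long template aligned with the image: its holes are at (323,166) and (323,48), and the rib is at (323,108). That agrees with the top view to about 2 px, and the screwdriver lies just beyond its near edge.

```bash
python3 - <<'E'
from plant import r
from h import *
s=r.get_state();i=r.camera_info('wrist');g=cv2.imread('pics/w1.png')
hsv=g.min(2);m=(hsv[20:190,290:358]>205).astype(np.uint8)*255
cs,h=cv2.findContours(m,cv2.RETR_CCOMP,cv2.CHAIN_APPROX_NONE);pts=[]
for c,q in zip(cs,h[0]):
    a=cv2.contourArea(c)
    if a>150: b=cv2.boundingRect(c);print(a,q[3],b,np.array(cv2.minEnclosingCircle(c)[0])+[290,20])
P=plane(i,[(323,166),(323,48.5)],.01);C=P.mean(0);print(P,C,np.linalg.norm(P[0]-P[1]),np.degrees(np.arctan2(*(P[0]-P[1])[[1,0]])))
plan(s,[(.4685,-.2895,.10,-70.7),(.4685,-.2895,.024,-70.7)],step=.05)
E
```

```text
6998.5 -1 (6, 6, 56, 148) [324.37263489  97.87696838]
668.0 0 (24, 67, 19, 42) [323.  107.5]
436.0 0 (22, 16, 24, 26) [323.   48.5]
[[ 0.44964873 -0.22792453  0.01      ]
 [ 0.49353744 -0.3509633   0.01      ]] [ 0.47159309 -0.28944392  0.01      ] 0.13063214315576363 109.63164058579919
[[0.056, 0.004, 0.075, 0.0, 0.0, 0.0], [0.057, 0.005, 0.075, 0.0, 0.0, 0.0], [0.056, 0.004, 0.075, 0.0, 0.0, 0.0], [0.057, 0.005, 0.076, 0.0, 0.0, 0.001], [-0.0, -0.0, 0.076, 0.0, 0.0, -0.0]]
[[-0.0, -0.0, 0.076, 0.0, 0.0, -0.0]]
end [ 0.4683 -0.2898  0.0239] [ 1.7998e+02  2.0000e-02 -7.0730e+01]
```

carry_out:
  targets:
    - [0.057, 0.004, 0.075, 0, 0, 0]
    - [0.057, 0.004, 0.075, 0, 0, 0]
    - [0.057, 0.003, 0.075, 0, 0, 0]
    - [0.057, 0.003, 0.075, 0, 0, 0]
    - [0, 0, 0.04, 0, 0, 0]

```text
time_s: 3.2
tcp_pos: [0.4713, -0.2891, 0.078]
eef_rot: [179.9, 0.1, -70.5]
contact_force: [0.1, 1.1, -0.2]
gripper_width: 0.0875
gripper_force: 0.0
```

```bash
python3 - <<'E'
from plant import r
from h import *
s=r.get_state();i=r.camera_info('wrist');im=r.capture('wrist');cv2.imwrite('pics/w2.png',im[:,:,::-1])
print(s['tcp_pos'],s['eef_rot'],s['joints'])
print(proj(i,[[.4470,-.2282,.01],[.4905,-.3506,.01],[.4496,-.2279,.01],[.4935,-.3510,.01]]).round(1))
plan(s,[(.4705,-.2895,.024,-70.6)],step=.05)
E
```

```text
[ 0.47134174 -0.28906943  0.0780258 ] [ 1.79852812e+02  9.95873657e-02 -7.05473293e+01] [-1.12319034e+01  1.53275148e+01 -2.35530779e+01 -1.34957490e-02
 -5.12968089e+01  3.06931571e+01]
[[320.6 315.2]
 [320.8 156.8]
 [317.6 314.6]
 [317.2 154.8]]
[[0.0, 0.001, 0.054, 0.001, 0.001, 0.0], [0.0, 0.001, 0.054, 0.001, 0.001, 0.001]]
end [ 0.4703 -0.2894  0.024 ] [ 1.7997e+02 -2.0000e-02 -7.0610e+01]
```

View pics/w2.png

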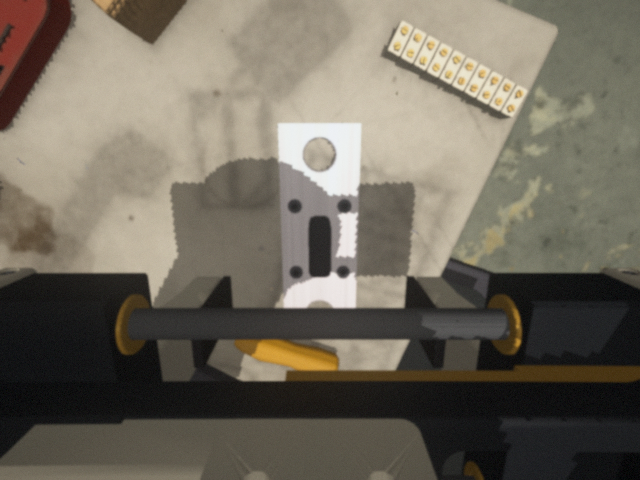

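The far hole shows at (319.5,153.5), and the rib sits between the fingers, with the screwdriver clear of them. I'll lower and grip.

carry_out:
  targets:
    - [0.001, 0.001, 0.04, 0, 0, 0]
    - [0.001, 0.001, 0.04, 0, 0, 0]
    - [0, 0, 0.028, 0, 0, 0]
    - [0, 0, 0, 0, 0, 0]

```text
time_s: 3.75
tcp_pos: [0.4708, -0.2895, 0.0261]
eef_rot: [179.9, 0.1, -70.5]
contact_force: [-0.4, -0.2, 0.1]
gripper_width: 0.0878
gripper_force: 0.0
```

carry_out:
  targets:
    - [0, 0, 0, 0, 0, 0]
    - [0, 0, 0, 0, 0, 0]
    - [0, 0, 0, 0, 0, 0]
    - [0, 0, 0, 0, 0, 0]
    - [0, 0, 0, 0, 0, 0]
  hand: 0
  squeeze: 45

```text
time_s: 4.38
tcp_pos: [0.4711, -0.2903, 0.0268]
eef_rot: [-180.0, -0.0, -70.5]
contact_force: [0.3, 0.3, -0.1]
gripper_width: 0.0429
gripper_force: 0.0
```

carry_out:
  targets:
    - [0, 0, 0, 0, 0, 0]
    - [0, 0, 0, 0, 0, 0]
    - [0, 0, 0, 0, 0, 0]
    - [0, 0, 0, 0, 0, 0]
    - [0, 0, 0, 0, 0, 0]

```text
time_s: 5.0
tcp_pos: [0.471, -0.2902, 0.0267]
eef_rot: [180.0, -0.0, -70.5]
contact_force: [1.1, -0.2, 0.7]
gripper_width: 0.0008
gripper_force: 0.0
```

carry_out:
  targets:
    - [0, 0, -0.03, 0, 0, 0]
    - [0, 0, -0.03, 0, 0, 0]
    - [0, 0, -0.04, 0, 0, 0]
    - [0, 0, -0.04, 0, 0, 0]
    - [0, 0, -0.04, 0, 0, 0]

```text
time_s: 5.62
tcp_pos: [0.4713, -0.2903, 0.1188]
eef_rot: [-179.9, -0.1, -70.5]
contact_force: [1.0, 0.4, -0.0]
gripper_width: 0.0007
gripper_force: 0.0
```

The jaws shut with nothing between them, so the grasp missed. I need to look before trying again.

```bash
python3 - <<'E'
from plant import r
from h import *
s=r.get_state();print(s['time_s'],s['gripper_width'],s['joints'])
S=r.camera_info('side')
a=r.capture('side')[:,:,::-1];w=r.capture('wrist')[:,:,::-1];t=r.capture('top')[:,:,::-1]
cv2.imwrite('pics/side3.png',a);cv2.imwrite('pics/w3.png',w);cv2.imwrite('pics/top3.png',t)
A=cv2.resize(a[60:230,230:400],(400,400),interpolation=2);B=cv2.resize(w,(400,300));T=cv2.resize(t[180:300,370:530],(400,300),interpolation=2)
c=np.zeros((600,800,3),np.uint8);c[:400,:400]=A;c[:300,400:]=B;c[300:,400:]=T
cv2.imwrite('pics/c3.png',c);print(proj(S,[s['tcp_pos']]))
E
```

```text
5.625 0.0007233492046946677 [-1.13529720e+01  1.27424002e+01 -2.09083169e+01  7.11869286e-03
 -5.62592629e+01  3.08472867e+01]
[[325.33191236 135.80220798]]
```

View pics/c3.png

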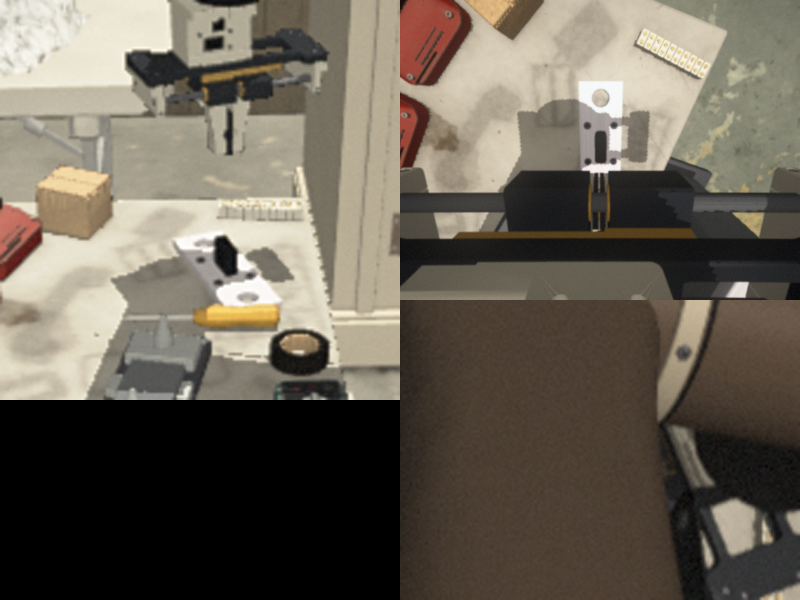

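The side view shows the closed fingertips at about (327,124). From the reported TCP they should be near row 142, so the fingers end well above where I assumed. I'll measure the tip.

```bash
python3 - <<'E'
from plant import r
from h import *
s=r.get_state();S=r.camera_info('side');W=r.camera_info('wrist')
t=np.array(s['tcp_pos'])
for dz in (-.008,0,.011,.02,.03,.04,.05): print(dz,proj(S,[t+[0,0,dz]]).round(1)[0],proj(W,[t+[0,0,dz]]).round(1)[0])
g=cv2.imread('pics/w3.png',0)
for c in (306,312,318,324,330):print(c,[int(x) for x in g[256:380:4,c]])
a=cv2.resize(cv2.imread('pics/side3.png')[90:140,295:355],None,fx=8,fy=8,interpolation=cv2.INTER_CUBIC)
b=cv2.resize(cv2.imread('pics/w3.png')[200:390,270:370],None,fx=3,fy=3,interpolation=cv2.INTER_CUBIC)
c=np.zeros((570,790,3),np.uint8);c[:400,:480]=a;c[:,485:785]=b
cv2.imwrite('pics/c4.png',c)
E
```

```text
-0.008 [325.  138.7] [317.6 266.5]
0 [325.  135.8] [317.5 271.1]
0.011 [325.1 131.7] [317.4 277.9]
0.02 [325.1 128.4] [317.3 284.1]
0.03 [325.1 124.7] [317.2 291.7]
0.04 [325.1 120.9] [317.1 300.2]
0.05 [325.2 117.1] [316.9 309.8]
306 [121, 126, 237, 241, 240, 208, 102, 100, 98, 94, 77, 77, 72, 64, 61, 65, 64, 60, 61, 62, 54, 59, 67, 67, 73, 65, 67, 67, 77, 71, 68]
312 [76, 135, 230, 241, 242, 149, 37, 35, 34, 36, 33, 28, 26, 36, 45, 55, 57, 55, 56, 54, 51, 28, 27, 24, 23, 27, 23, 28, 170, 64, 67]
318 [42, 76, 239, 240, 240, 203, 167, 117, 106, 106, 116, 107, 73, 57, 46, 56, 56, 54, 57, 56, 50, 76, 84, 76, 77, 86, 85, 86, 110, 66, 68]
324 [46, 74, 236, 240, 241, 153, 37, 35, 31, 32, 35, 30, 25, 38, 45, 55, 56, 58, 56, 55, 53, 31, 29, 20, 24, 23, 26, 20, 31, 67, 68]
330 [107, 149, 238, 243, 242, 209, 106, 105, 101, 98, 79, 78, 78, 61, 55, 62, 62, 64, 64, 59, 54, 56, 64, 62, 68, 68, 66, 67, 64, 66, 69]
```

View pics/c4.png

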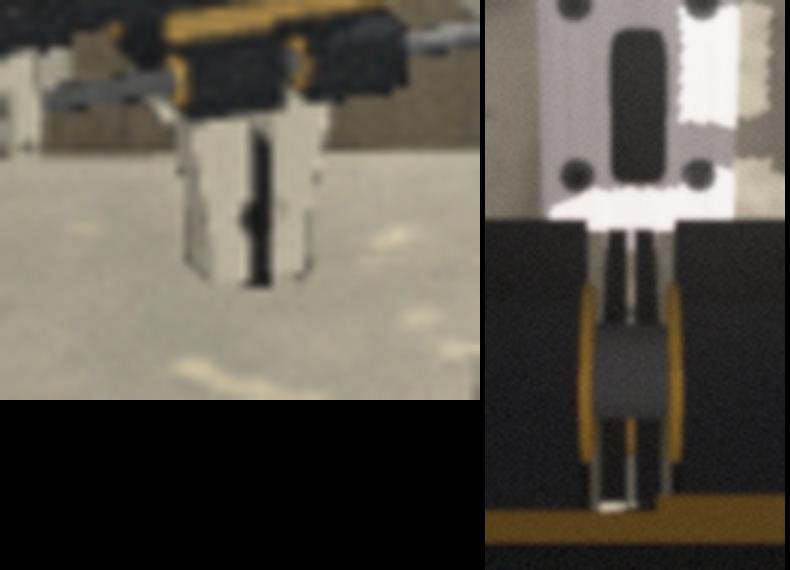

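Side tip row is about 125.7 and wrist tip row about 277. The open jaws in w2 also show at row 277, where their 88 mm gap gives the same depth. All of these put the fingertips about 29 mm behind the reported TCP, not 8 mm ahead of it. For tips at 18 mm the TCP has to be at about z = -0.012, so I'll reopen and go down in stages, watching the force.

carry_out:
  targets:
    - [0, 0, 0, 0, 0, 0]
    - [0, 0, 0, 0, 0, 0]
    - [0, 0, 0, 0, 0, 0]
    - [0, 0, 0, 0, 0, 0]
    - [0, 0, 0, 0, 0, 0]
  hand: 0.6

```text
time_s: 6.4
tcp_pos: [0.471, -0.2902, 0.1165]
eef_rot: [180.0, 0.0, -70.5]
contact_force: [-0.2, 1.0, -0.4]
gripper_width: 0.0448
gripper_force: 0.0
```

carry_out:
  targets:
    - [0, 0, 0.05, 0, 0, 0]
    - [0, 0, 0.05, 0, 0, 0]
    - [0, 0, 0.04, 0, 0, 0]
    - [0, 0, 0.03, 0, 0, 0]
    - [0, 0, 0, 0, 0, 0]

```text
time_s: 7.02
tcp_pos: [0.4703, -0.29, 0.0307]
eef_rot: [179.9, 0.1, -70.5]
contact_force: [1.0, -0.1, -0.0]
gripper_width: 0.0526
gripper_force: 0.0
```

carry_out:
  targets:
    - [0, 0, 0.02, 0, 0, 0]
    - [0, 0, 0.02, 0, 0, 0]
    - [0, 0, 0, 0, 0, 0]

```text
time_s: 7.4
tcp_pos: [0.4704, -0.2901, 0.0109]
eef_rot: [179.9, 0.0, -70.5]
contact_force: [-0.4, -0.4, -0.5]
gripper_width: 0.0524
gripper_force: 0.0
```

```bash
python3 - <<'E'
from plant import r
from h import *
s=r.get_state();print(s['time_s'],s['tcp_pos'],s['eef_rot'],s['contact_force'],s['gripper_width'])
S=r.camera_info('side');w=r.capture('wrist')[:,:,::-1];a=r.capture('side')[:,:,::-1]
cv2.imwrite('pics/w5.png',w);cv2.imwrite('pics/side5.png',a)
t=np.array(s['tcp_pos']);print(proj(S,[t,t+[0,0,.03],t+[0,0,.08],[.4705,-.29,.044]]).round(1))
g=a.min(2)
for y in range(150,186,2):print(y,' '.join('%3d'%x for x in g[y,306:352:2]))
E
```

```text
7.4 [ 0.47042212 -0.29005738  0.01093004] [ 1.79935914e+02  4.47739871e-02 -7.05129824e+01] [-0.36546648 -0.44847526 -0.53855586] 0.05242647867246852
[[325.4 173.5]
 [325.5 163.3]
 [325.6 145.9]
 [325.5 162.3]]
150 175 122 152 157 157 117 199 206 190 169 139 165 164 167  67  22 111 155 156 140 168 164 165
152 175 129 150 155 158 111 200 206 147 153 141 157 154 157  52  24 109 154 160 147 162 161 166
154 172 149 130 157 158 109 201 211 203 203 207 203 208 207  80  27 131 156 165 191 188 183 182
156 176 168 108 161 159  93 204 215 214 213 216 215 215 217  87  24 139 157 183 211 209 209 207
158 187 201 123 156 153  45 220 234 244 235 218 219 216 218  84  22 139 157 184 214 214 213 212
160 206 230 118 151 159  92 248 250 139  97 138 218 216 219 147  28 137 150 191 215 213 208 205
162 249 251 121 149 156 111 175 157  24  19  29 198 218 218 217 142 193 206 210 215 204 200 197
164 245 248 213 149 158 108 154 148  26  27  25  49 196 205 201 205 208 201 197 193 186 178 178
166 145 160 181 147 135  95 164 147  23  19  22  24  67 189 190 184 182 123 123 107 104 114 191
168 144 139 155 156 151 153 158 127  23  22  21  24  48 154 129 111 121 104 100  96 102 104 125
170 126 129 145 153  66  73 153 131  21  20  25  27  51 153 144 112 107 160 106 100 101  97 108
172 103 112 132 150 150 148 152 154  61  16  24  27  51 153 154 131 102 102 111 104 104 105 108
174  99 102 112 135 155 155 155 155 149  48  27  20  46 156 155 155 126 102 121 126 103 104 106
176  98 107 115 125 133 152 155 154 156 147  36  37  88 158 134  73 127 114 104 119 105 102 101
178 114 118 120 117 125 144 156 155 134 151 149 151 152 152 198 117 154 168 123 103 102 109 106
180 118 120 120 117 115 127 144 131  64  98 153 152 173 243 248 248 247 247 247 138 111 176 176
182 122 122 121 117 116 110 132 153 153 153 238 245 246 246 246 248 247 246 246 247 184 183 186
184 119 122 118 119 118 108 116 132 154 153 240 246 248 227 193 203 228 247 246 247 233 192 190
```

The fingers straddle the rib and their tips are level with its top, as predicted. I'll go down another 22 mm.

carry_out:
  targets:
    - [0, 0, 0.015, 0, 0, 0]
    - [0, 0, 0.015, 0, 0, 0]
    - [0, 0, 0.014, 0, 0, 0]
    - [0, 0, 0, 0, 0, 0]

```text
time_s: 8.0
tcp_pos: [0.4704, -0.2901, -0.0112]
eef_rot: [179.9, 0.1, -70.5]
contact_force: [0.2, -0.0, 1.1]
gripper_width: 0.0522
gripper_force: 0.0
```

carry_out:
  targets:
    - [0, 0, 0, 0, 0, 0]
    - [0, 0, 0, 0, 0, 0]
    - [0, 0, 0, 0, 0, 0]
    - [0, 0, 0, 0, 0, 0]
    - [0, 0, 0, 0, 0, 0]
  hand: 0
  squeeze: 45

```text
time_s: 8.62
tcp_pos: [0.471, -0.2902, -0.0102]
eef_rot: [180.0, -0.0, -70.5]
contact_force: [-0.9, -0.1, 2.5]
gripper_width: 0.0159
gripper_force: 45.0
```

carry_out:
  targets:
    - [0, 0, 0, 0, 0, 0]
    - [0, 0, 0, 0, 0, 0]
    - [0, 0, 0, 0, 0, 0]

```text
time_s: 9.0
tcp_pos: [0.471, -0.2903, -0.0102]
eef_rot: [180.0, -0.0, -70.5]
contact_force: [-1.8, 0.6, 4.4]
gripper_width: 0.0153
gripper_force: 45.0
```

The jaws hold 16 mm at 45 N, so the rib is gripped. The template's underside is then about TCP z + 10 mm. Lifting now.

carry_out:
  targets:
    - [0, 0, -0.02, 0, 0, 0]
    - [0, 0, -0.04, 0, 0, 0]
    - [0, 0, -0.06, 0, 0, 0]
    - [0, 0, -0.06, 0, 0, 0]
    - [0, 0, -0.04, 0, 0, 0]

```text
time_s: 9.62
tcp_pos: [0.4712, -0.2901, 0.1012]
eef_rot: [-179.9, -0.0, -70.5]
contact_force: [-0.4, 0.3, -4.2]
gripper_width: 0.015
gripper_force: 45.0
```

```bash
python3 - <<'E'
from plant import r
from h import *
s=r.get_state();print(s['time_s'],s['tcp_pos'],s['eef_rot'],s['contact_force'],s['gripper_width'])
W=r.camera_info('wrist');w=r.capture('wrist')[:,:,::-1];a=r.capture('side')[:,:,::-1]
cv2.imwrite('pics/w6.png',w);cv2.imwrite('pics/side6.png',a)
R=Ro.from_euler('xyz',s['eef_rot'],degrees=True);t=np.array(s['tcp_pos'])
# nominal held template: top face at tool z=-.020 ; far hole at tool x=+.065
print('pred hole',proj(W,t+R.apply([[.065,0,-.020],[.087,-.03,-.02],[.087,.03,-.02]])).round(1))
m=(w.min(2)>150).astype(np.uint8)*255
cs,h=cv2.findContours(m[:275],cv2.RETR_CCOMP,cv2.CHAIN_APPROX_NONE)
for c,q in zip(cs,h[0]):
    A=cv2.contourArea(c);b=cv2.boundingRect(c)
    if A>300 and 200<b[0]<420: print(round(A),q[3],b,cv2.minEnclosingCircle(c), np.round(cv2.fitEllipse(c)[0],1))
plan(s,[(.53,-.17,.14,-86),(.553,-.043,.14,-102.3)],step=.045,ang=8)
E
```

```text
9.625 [ 0.47121305 -0.29011615  0.10124023] [-1.79938727e+02 -2.18294030e-02 -7.05114058e+01] [-0.39459625  0.32101517 -4.18883532] 0.015047325725914742
pred hole [[317.4 161. ]
 [254.  113. ]
 [381.  113.2]]
1404 253 (294, 135, 50, 52) ((317.6041564941406, 160.4791717529297), 25.63314437866211) [320.  161.6]
1246 253 (374, 37, 120, 89) ((438.5, 81.5), 67.90076446533203) [428.8  80. ]
[[-0.047, -0.048, -0.019, -0.0, -0.0, 0.065], [-0.05, -0.044, -0.019, -0.0, -0.0, 0.064], [-0.053, -0.041, -0.02, -0.001, -0.0, 0.065], [-0.055, -0.038, -0.019, -0.0, -0.0, 0.064], [-0.083, -0.021, -0.0, -0.0, -0.0, 0.091]]
[[-0.085, -0.013, -0.0, -0.0, -0.0, 0.09], [-0.086, -0.005, -0.0, -0.0, -0.0, 0.091]]
end [ 0.5529 -0.0432  0.1398] [-1.7999e+02 -1.0000e-02 -1.0231e+02]
```

The held hole is at (318.5,160.5) against a predicted (317.4,161.0), so the template is centred in the jaws to about 0.5 mm. Next I'll move beside the fixture so the wrist camera can see both pins past the plate.

```bash
python3 - <<'E'
from plant import r
from h import *
plan(r.get_state(),[(.463,.045,.14,-102.3)],step=.045,ang=8)
E
```

```text
[[-0.08, -0.026, -0.01, -0.0, -0.0, 0.066], [-0.081, -0.02, -0.01, -0.001, -0.0, 0.066], [-0.083, -0.015, -0.009, -0.0, -0.0, 0.066], [-0.083, -0.009, -0.01, -0.001, -0.0, 0.066], [-0.084, -0.003, -0.009, -0.0, -0.0, 0.067]]
[[-0.084, 0.003, -0.01, -0.001, -0.0, 0.066], [-0.083, 0.009, -0.009, -0.001, -0.001, 0.067], [-0.083, 0.014, -0.01, -0.0, -0.0, 0.066]]
end [0.4632 0.0449 0.1402] [-1.8000e+02 -1.0000e-02 -1.0229e+02]
```

carry_out:
  targets:
    - [-0.08, -0.026, -0.01, 0, 0, 0.066]
    - [-0.081, -0.02, -0.01, 0, 0, 0.066]
    - [-0.083, -0.015, -0.01, 0, 0, 0.066]
    - [-0.083, -0.009, -0.01, 0, 0, 0.066]
    - [-0.084, -0.003, -0.01, 0, 0, 0.066]

```text
time_s: 10.35
tcp_pos: [0.4645, -0.0793, 0.1238]
eef_rot: [179.9, 0.0, -90.5]
contact_force: [0.3, -0.1, -2.9]
gripper_width: 0.0158
gripper_force: 45.0
```

carry_out:
  targets:
    - [-0.084, 0.003, -0.01, 0, 0, 0.066]
    - [-0.083, 0.009, -0.01, 0, 0, 0.066]
    - [-0.083, 0.014, -0.01, 0, 0, 0.066]
    - [0, 0, 0, 0, 0, 0]
    - [0, 0, 0, 0, 0, 0]

```text
time_s: 10.98
tcp_pos: [0.461, 0.0451, 0.1387]
eef_rot: [179.9, -0.0, -102.1]
contact_force: [0.1, 0.4, -4.0]
gripper_width: 0.0158
gripper_force: 45.0
```

```bash
python3 - <<'E'
from plant import r
from h import *
s=r.get_state();print(s['time_s'],s['tcp_pos'],s['eef_rot'],s['contact_force'],s['gripper_width'])
W=r.camera_info('wrist');w=r.capture('wrist')[:,:,::-1];cv2.imwrite('pics/w7.png',w)
print(proj(W,[[.566,.0205,.064],[.5375,-.1045,.064],[.566,.0205,.03],[.538,-.1055,.03]]).round(1))
# one annotated composite
cv2.imwrite('pics/c7.png',cv2.resize(w[0:300,60:420],None,fx=2,fy=2,interpolation=2))
E
```

```text
10.975 [0.46101208 0.04507274 0.13873673] [ 1.79910384e+02 -4.90787722e-02 -1.02120062e+02] [ 0.10636088  0.44649626 -4.00738418] 0.015809547586351242
[[184.4 236.1]
 [167.4  60.3]
 [198.7 226.5]
 [184.6  69.6]]
```

View pics/c7.png

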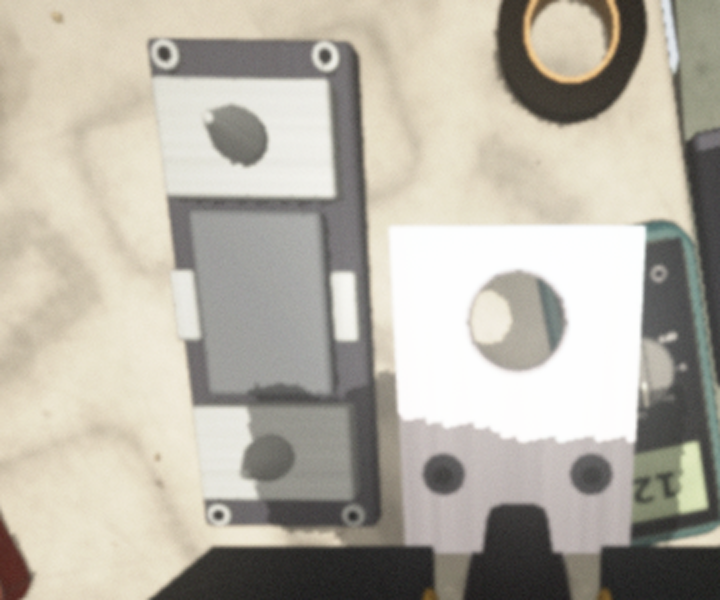

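Wrist view, full-image pixels: pin tips at about (164,58.5) and (181.5,235), pin bases at about (181.5,70) and (195.5,228.5), held hole at (318.5,160).

```bash
python3 - <<'E'
from plant import r
from h import *
s=r.get_state();W=r.camera_info('wrist');t=np.array(s['tcp_pos'])
R=Ro.from_euler('xyz',s['eef_rot'],degrees=True)
f=lambda c:(np.array(c)+.5)/2-.5+[60,0]
tip=plane(W,[f((207,116)),f((242,471))],.064);base=plane(W,[f((243,141)),f((270,458))],.03)
# seat block corners -> centres
b1=plane(W,[f(c) for c in [(154,78),(329,78),(337,198),(168,197)]],.03).mean(0)
b2=plane(W,[f(c) for c in [(194,405),(352,404),(356,499),(206,499)]],.03).mean(0)
for n,(a,b) in dict(tip=tip,base=base,block=(b1,b2)).items():
    print(n,a.round(4),b.round(4),'mid',((a+b)/2).round(4),np.linalg.norm(a-b).round(4),np.degrees(np.arctan2(*(b-a)[[1,0]])).round(2))
# held hole in tool frame at top-face height
h=plane(W,[f((517,320))],t[2]+.020)[0];print('hole tool',R.inv().apply(h-t))
E
```

```text
tip [ 0.5398 -0.1072  0.064 ] [0.5688 0.0187 0.064 ] mid [ 0.5543 -0.0442  0.064 ] 0.1292 77.02
base [ 0.5408 -0.1061  0.03  ] [0.5703 0.0212 0.03  ] mid [ 0.5555 -0.0424  0.03  ] 0.1307 76.96
block [ 0.5389 -0.1064  0.03  ] [0.5664 0.0195 0.03  ] mid [ 0.5526 -0.0434  0.03  ] 0.1289 77.7
hole tool [ 0.06576893  0.00032895 -0.01993981]
```

```bash
python3 - <<'E'
from plant import r
from h import *
plan(r.get_state(),[(.5544,-.043,.11,-102.6),(.5544,-.043,.063,-102.6)],step=.045,ang=8)
E
```

```text
[[0.044, -0.073, 0.019, 0.0, -0.0, 0.002], [0.044, -0.073, 0.019, 0.001, -0.0, 0.003], [0.043, -0.074, 0.02, 0.0, -0.001, 0.002], [0.0, 0.0, 0.047, 0.0, 0.0, 0.0], [0.0, 0.0, 0.047, 0.0, 0.0, 0.0]]
end [ 0.5546 -0.0428  0.0628] [ 1.7998e+02  1.0000e-02 -1.0259e+02]
```

carry_out:
  targets:
    - [0.044, -0.073, 0.019, 0, 0, 0.003]
    - [0.044, -0.073, 0.019, 0, 0, 0.003]
    - [0.043, -0.073, 0.02, 0, 0, 0.002]
    - [0, 0, 0.04, 0, 0, 0]
    - [0, 0, 0.04, 0, 0, 0]

```text
time_s: 11.65
tcp_pos: [0.5543, -0.0442, 0.0691]
eef_rot: [179.9, -0.0, -102.8]
contact_force: [0.7, 0.5, -3.5]
gripper_width: 0.0159
gripper_force: 45.0
```

carry_out:
  targets:
    - [0, 0, 0.01, 0, 0, 0]
    - [0, 0, 0, 0, 0, 0]

```text
time_s: 11.9
tcp_pos: [0.5546, -0.0429, 0.0655]
eef_rot: [180.0, -0.0, -102.7]
contact_force: [-0.1, -0.7, -2.7]
gripper_width: 0.0157
gripper_force: 45.0
```

```bash
python3 - <<'E'
from plant import r
from h import *
s=r.get_state();print(s['time_s'],s['tcp_pos'],s['eef_rot'],s['contact_force'],s['gripper_width'])
W=r.camera_info('wrist');w=r.capture('wrist')[:,:,::-1];cv2.imwrite('pics/w8.png',w)
S=r.camera_info('side');a=r.capture('side')[:,:,::-1];cv2.imwrite('pics/side8.png',a)
R=Ro.from_euler('xyz',s['eef_rot'],degrees=True);t=np.array(s['tcp_pos'])
print('hole',proj(W,t+R.apply([[.0658,.0003,-.020]])),'tip,base',proj(W,[[.5398,-.1068,.064],[.5400,-.1065,.03],]).round(1))
g=w.min(2)
for y in range(126,198,3):print(y,' '.join('%3d'%x for x in g[y,284:354:3]))
E
```

```text
11.9 [ 0.5545748  -0.04289473  0.0655461 ] [ 1.79964308e+02 -3.10905073e-02 -1.02698243e+02] [-0.12152243 -0.71029955 -2.74082649] 0.015746509325161265
hole [[318.22618089 159.65113401]] tip,base [[318.4 158.5]
 [318.2 157.3]]
126 250 250 251 250 251 251 251 251 251 251 251 251 251 250 251 250 251 251 250 251 250 251 251 251
129 250 251 251 250 251 251 250 251 251 251 251 251 251 251 251 251 251 251 251 251 251 251 250 251
132 251 250 251 251 251 251 251 251 251 251 250 249 249 250 251 251 251 251 250 251 251 251 251 251
135 251 251 251 251 250 251 251 250 245 229 211 194 186 204 232 245 250 251 251 250 250 251 251 251
138 251 251 251 251 251 251 248 203 160 158 152 151 151 153 158 163 227 249 251 251 251 251 251 251
141 251 251 251 251 251 246 212 174 189 203 206 144 140 151 151 147 155 213 248 251 251 251 251 251
144 251 251 251 251 249 189 221 234 222 161 144 142 141 140 131 146 153 154 219 250 251 250 251 251
147 251 251 251 251 232 207 235 229 142 138 139 141 146 149 137 130 149 153 156 233 251 251 251 251
150 251 251 251 248 203 230 234 168 136 140 141 145 147 148 145 133 129 1
[... 826 characters left out ...]

177 251 250 250 251 250 220 152 200 229 233 230 214 207 161 153 155 149 159 232 251 251 251 252 251
180 251 250 250 251 251 247 214 154 169 174 157 152 156 155 153 150 164 230 249 251 251 251 251 251
183 251 250 250 250 251 251 250 224 192 153 149 147 147 148 154 179 236 250 251 251 251 251 251 251
186 251 250 250 250 251 251 251 251 246 233 224 199 192 223 232 247 251 252 251 252 251 251 251 251
189 251 250 249 250 251 251 251 251 251 250 249 248 248 250 251 251 251 251 251 251 251 251 251 250
192 251 249 250 250 251 251 251 251 251 250 250 250 250 250 251 251 251 251 251 251 251 251 251 251
195 251 249 249 250 251 251 250 251 251 250 250 249 249 250 250 251 251 251 251 251 251 251 251 251
```

The far pin's tip (318.5,159) and base (318.5,158) sit centred in the hole (318.5,160.5), matching the expected parallax. Lowering in stages.

carry_out:
  targets:
    - [0, 0, 0.012, 0, 0, 0]
    - [0, 0, 0.012, 0, 0, 0]
    - [0, 0, 0.012, 0, 0, 0]
    - [0, 0, 0.006, 0, 0, 0]
    - [0, 0, 0, 0, 0, 0]

```text
time_s: 12.62
tcp_pos: [0.5546, -0.0422, 0.0443]
eef_rot: [180.0, -0.0, -102.7]
contact_force: [-0.5, 0.3, -4.1]
gripper_width: 0.0156
gripper_force: 45.0
```

carry_out:
  targets:
    - [0, 0, 0.008, 0, 0, 0]
    - [0, 0, 0.008, 0, 0, 0]
    - [0, 0, 0.008, 0, 0, 0]
    - [0, 0, 0, 0, 0, 0]

```text
time_s: 13.12
tcp_pos: [0.5544, -0.0423, 0.0322]
eef_rot: [180.0, -0.0, -102.7]
contact_force: [0.2, -0.6, -4.1]
gripper_width: 0.0158
gripper_force: 45.0
```

carry_out:
  targets:
    - [0, 0, 0.005, 0, 0, 0]
    - [0, 0, 0.005, 0, 0, 0]
    - [0, 0, 0.005, 0, 0, 0]
    - [0, 0, 0.005, 0, 0, 0]
    - [0, 0, 0, 0, 0, 0]

```text
time_s: 13.75
tcp_pos: [0.5546, -0.0423, 0.0224]
eef_rot: [180.0, -0.0, -102.7]
contact_force: [0.3, 0.6, -3.0]
gripper_width: 0.0157
gripper_force: 45.0
```

carry_out:
  targets:
    - [0, 0, 0.002, 0, 0, 0]
    - [0, 0, 0.002, 0, 0, 0]
    - [0, 0, 0, 0, 0, 0]

```text
time_s: 14.12
tcp_pos: [0.5547, -0.0422, 0.0206]
eef_rot: [180.0, -0.0, -102.7]
contact_force: [0.2, 0.0, -4.7]
gripper_width: 0.0159
gripper_force: 45.0
```

carry_out:
  targets:
    - [0, 0, 0.002, 0, 0, 0]
    - [0, 0, 0.001, 0, 0, 0]
    - [0, 0, 0, 0, 0, 0]

```text
time_s: 14.5
tcp_pos: [0.5549, -0.0422, 0.0198]
eef_rot: [-180.0, 0.0, -102.7]
contact_force: [-3.9, 1.0, 5.1]
gripper_width: 0.0155
gripper_force: 45.0
```

carry_out:
  targets:
    - [0, 0, 0.001, 0, 0, 0]
    - [0, 0, 0.001, 0, 0, 0]
    - [0, 0, 0, 0, 0, 0]

```text
time_s: 14.88
tcp_pos: [0.5549, -0.0422, 0.0198]
eef_rot: [-180.0, 0.0, -102.6]
contact_force: [-7.9, 1.8, 16.0]
gripper_width: 0.0152
gripper_force: 45.0
```

Contact came at TCP z = 0.0198. That puts the underside at 30.0 mm, which is the seat height. Releasing and rising.

carry_out:
  targets:
    - [0, 0, -0.001, 0, 0, 0]
    - [0, 0, 0, 0, 0, 0]
    - [0, 0, 0, 0, 0, 0]
    - [0, 0, 0, 0, 0, 0]
    - [0, 0, 0, 0, 0, 0]
  hand: 0.6

```text
time_s: 15.5
tcp_pos: [0.5548, -0.0422, 0.0185]
eef_rot: [180.0, -0.0, -102.7]
contact_force: [1.3, -0.1, -0.5]
gripper_width: 0.0522
gripper_force: 0.0
```

carry_out:
  targets:
    - [0, 0, 0, 0, 0, 0]
    - [0, 0, -0.03, 0, 0, 0]
    - [0, 0, -0.04, 0, 0, 0]
    - [0, 0, -0.06, 0, 0, 0]
    - [0, 0, -0.06, 0, 0, 0]

```text
time_s: 16.12
tcp_pos: [0.5549, -0.0422, 0.1157]
eef_rot: [-180.0, 0.0, -102.7]
contact_force: [0.3, 0.3, -0.0]
gripper_width: 0.0527
gripper_force: 0.0
```

carry_out:
  targets:
    - [-0.08, 0, -0.06, 0, 0, 0]
    - [-0.1, 0, -0.06, 0, 0, 0]
    - [-0.1, 0, 0, 0, 0, 0]
    - [0, 0, 0, 0, 0, 0]
    - [0, 0, 0, 0, 0, 0]

```text
time_s: 16.75
tcp_pos: [0.5852, 0.0944, 0.1742]
eef_rot: [-180.0, 0.0, -102.6]
contact_force: [0.4, -0.1, 0.1]
gripper_width: 0.0527
gripper_force: 0.0
```

```bash
python3 - <<'E'
from plant import r
from h import *
s=r.get_state();print(s['time_s'],s['tcp_pos'],s['gripper_width'],s['contact_force'])
W=r.camera_info('wrist');w=r.capture('wrist')[:,:,::-1];cv2.imwrite('pics/w9.png',w)
S=r.camera_info('side');a=r.capture('side')[:,:,::-1];cv2.imwrite('pics/side9.png',a)
c=np.array([.5547,-.0425]);y=np.radians(77.3);u=np.array([np.cos(y),np.sin(y)]);v=np.array([u[1],-u[0]])
def X(a,b,z):return np.r_[c+u*a+v*b,z]
cor=[X(.087,-.03,.04),X(.087,.03,.04),X(-.087,.03,.04),X(-.087,-.03,.04)]
print('pred corners W',proj(W,cor).round(1).tolist());print('pred corners S',proj(S,cor).round(1).tolist())
for n,im,I in(('W',w,W),('S',a,S)):
    m=np.zeros(im.shape[:2],np.uint8);cv2.fillPoly(m,[proj(I,cor).astype(np.int32)],255);m=cv2.dilate(m,np.ones((13,13)))
    q=((im.min(2)>200)&(m>0)).astype(np.uint8)
    cs,_=cv2.findContours(q,cv2.RETR_EXTERNAL,cv2.CHAIN_APPROX_NONE);k=max(cs,key=cv2.contourArea)
    print(n,cv2.contourArea(k),cv2.boxPoints(cv2.minAreaRect(k)).round(1).tolist(),cv2.approxPolyDP(k,4,True)[:,0].tolist())
E
```

```text
16.75 [0.58522137 0.09444216 0.17423035] 0.05274206967681231 [ 0.35843845 -0.12542772  0.11413604]
pred corners W [[349.7, 167.1], [285.8, 167.0], [280.6, -57.1], [356.0, -56.9]]
pred corners S [[296.9, 241.9], [269.2, 238.7], [288.3, 196.1], [313.2, 198.6]]
W 12088.0 [[276.0, 0.0], [359.0, 0.0], [359.0, 167.0], [276.0, 167.0]] [[280, 0], [283, 49], [276, 52], [277, 82], [284, 85], [284, 163], [349, 167], [354, 160], [352, 85], [358, 84], [359, 51], [353, 49], [358, 0]]
S 1364.5 [[258.70001220703125, 242.39999389648438], [282.20001220703125, 179.8000030517578], [315.8999938964844, 192.5], [292.5, 255.10000610351562]] [[312, 191], [282, 190], [274, 208], [283, 210], [272, 212], [268, 223], [275, 228], [265, 227], [263, 244], [269, 238], [297, 242], [312, 199], [302, 198], [304, 203], [289, 224], [284, 210], [296, 197], [281, 196]]
```

Seen from the side, the plate's corners are at (269,238), (297,242) and (312,199). The prediction for a fully seated plate is (269.2,238.7), (296.9,241.9) and (313.2,198.6). It lies flat on the seats and the gripper is clear.

```bash
python3 -c "
from plant import r
print(r.close_job())"
```

```text
the job is handed in; nothing more can be done
None
```

The long template is over both dowel pins, flat on the fixture's seats and released. The short template was not touched, and I handed the job in at about 17 s; the first grasp closed on air (the fingertips sit about 29 mm behind the reported tool point), but the second one held.

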